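# Rotate three vessels between hotplate, balance and cork pad

## Robot

A 6-joint arm with a two-finger parallel gripper is mounted at the origin on the work surface. World frame = base frame: x ahead of the robot, y to its left, z up, the work surface at z = 0. Lengths are in mm, angles in rad, forces in N, time in s.
With the tool pointing down it reaches from about 325 to 875 mm from the base axis. Payload 4.4 kg.
Tool frame: the origin (TCP) lies on the centre line of the jaws, within the pads' length; the fingertips stand ahead of it and the grasp point (between the pads) lies 6 mm ahead of it (ctrl.tcp_to_tips is the z of the fingertips in the tool frame, in mm); z points along the fingers, y is the direction in which the jaws open and shut (so a half turn about z gives the same grasp; the last joint's range is limited). The gripper opens to 85 mm and grips with 20 to 120 N. Pads are 22 mm wide; open, the fingers measure 114 mm over their backs; the gripper's body (76 mm by 85 mm) begins 54 mm behind the grasp point. The pads swing forward as they close: fully open they stand 13 mm farther back than shut.
Start: joints at [1.163, 0.207, 1.542, -0, 1.393, -0.15], TCP at [146.052, 556.144, 232.882] pointing down, gripper open.
Joint ranges: [-2.73, 2.73], [-0.86, 2.22], [0.23, 2.46], [-1.11, 4.25], [0.08, 2.63], [-2.82, 2.82]. Speed limits (rad/s): [2.79, 2.79, 3.14, 3.14, 3.14, 3.14].

## Interface

Orientations are given as a 3x3 rotation matrix whose columns are the frame's x, y, z axes.
In Python, from plant import ctrl, sensors, optics gives the robot as it stands. Calls block until the motion is done:
- ctrl.move_ptp(position, orientation): joint-space move of the TCP to a pose.
- ctrl.move_l(position, rot=None, vel=150, threshold=None): straight line of the TCP; rot=None keeps the orientation; vel is the mean speed in mm/s. With threshold (N) it stops when the force on the tool has changed by that much, and returns True; else False.
- ctrl.set_joints(angles): joint-space move.
- ctrl.gripper_to(opening, force=None): finger opening in mm; force is the grip in N (None keeps the last); returns when the fingers have stopped.
- ctrl.hold(seconds).
- ctrl.solve_ik(position, orientation): joint angles nearest the present ones, or None.
- sensors.read_state(): the state.
- optics.grab_frame(name): name is "side" or "top"; returns (picture, depth): 420x560x3 uint8, red, green, blue; 420x560 float32, mm along the optical axis (not along the pixel's ray), 0 where there is no reading.
- optics.camera_params(name): a dict with "mtx" (3x3 intrinsics, pixels), "R" (3x3) and "t" (3): a world point X has camera coordinates R X + t. Camera axes: x right, y down, z forward; pixel columns grow to the right and rows downward; lengths in mm; the calibration is good to about 2 mm. A picture is of the moment at which its call begins. camera_params takes no time and is no camera call.
A pose or a line that the arm cannot do raises ctrl.MotionError and nothing moves.
- ctrl.finish_job(): hands the job in, once; it reports no verdict.
The state is a dict: "t": time; "q": joint angles; "qvel": joint speeds; "tau": joint torques, N m; "eef_pos": TCP position; "eef_rot": TCP orientation; "force": force on the tool from outside, world axes, zero at the start; "wrist_torque": the same for the moment, N m; "grip_width": finger opening in mm.
Only numpy, scipy, OpenCV 4.12 (cv2) and the standard library are available. Lean on these libraries where they do the work, as an engineer would, in place of code of your own. Each camera call takes 0.05 s, during which the arm holds its last target.

## Task

Move the vessels on to their next step: the beaker from the balance to the hotplate, the flask from the hotplate to the cork pad, the bottle from the cork pad to the balance, each set down gently and left standing upright in the middle of its new place. The empty white tile is there to park one meanwhile; no vessel may be put on the bare bench, tipped over or dropped, and the tube rack, pipette and marker are to stay where they are.

Things in the scene. Friction and masses are not known exactly. Their poses are not given: they have to be found in the camera images.
- beaker: Open straight-sided white porcelain beaker, 75 mm high, 53 mm in outside diameter (56 mm at the lip, the top 5 mm), wall 3 mm, 85 to 160 g. Loose; starts on the balance. Origin: centre of its underside; z up along its axis; round, so its yaw means nothing. Can be taken across the outside at about 45 mm above the underside.
- flask: Conical clear glass flask, 105 mm high, foot 64 mm in diameter (widest 8 mm up), tapering to a straight round neck of 26 mm diameter from 66 to 100 mm above the underside, with a 31 mm lip on top. 80 to 140 g. Loose; starts on the hotplate. Origin: centre of its underside; z up along its axis; round. Can be taken by the neck at about 84 mm above the underside.
- bottle: Closed round brown glass bottle with a black screw cap and a plain white label, 100 mm high, body 54 mm in diameter and straight up to 57 mm above the underside, then narrowing to the 26 mm cap (top 16 mm), 160 to 280 g. Loose; starts on the cork pad. Origin: centre of its underside; z up along its axis; round. Can be taken across the body at about 42 mm above the underside.
- hotplate: Laboratory hotplate: grey housing 165 x 140 mm with two black knobs on its front, and on it a round dark steel plate of 112 mm diameter whose flat top is 70 mm above the bench (the housing's top is at 58 mm). Fixed. Origin: at bench level under the centre of the round plate; z up, x away from the front with the knobs (the housing reaches 100 mm to -x, 65 mm to +x, 70 mm to either side). Starts with the flask; the beaker belongs here at the end.
- balance: Low white bench balance, 175 x 135 mm, with a small display on its front deck and a round steel pan of 100 mm diameter whose flat top is 45 mm above the bench (the deck's top is at 34 mm). Fixed. Origin: at bench level under the centre of the pan; z up, x away from the display side (the housing reaches 115 mm to -x, 60 mm to +x, 68 mm to either side). The pan is rigid. Starts with the beaker; the bottle belongs here at the end.
- cork_pad: Round cork pad, 110 mm in diameter, 15 mm thick, flat on the bench. Fixed. Origin: at bench level under the centre of the pad (its top is 15 mm above); z up. Starts with the bottle; the flask belongs here at the end.
- white_tile: Square white ceramic tile, 115 x 115 mm, 12 mm thick, flat on the bench, empty at the start: the parking place. Fixed. Origin: at bench level under the centre of the tile (its top is 12 mm above); z up, x and y along its edges.
- tube_rack: Bystander: grey test tube rack, 70 x 206 mm, with stoppered tubes up to 114 mm high. Loose, 600 g. Origin: centre of its underside; y along its length. Leave it alone.
- pipette: Bystander: white hand pipette lying on the bench, about 280 mm long, 34 mm wide at its grip end, 24 mm high. Loose. Origin: under the middle of its length; x along it towards its thin tip. Leave it alone.
- marker: Bystander: blue marker pen with a black cap lying on the bench, 130 mm long, 13 mm thick. Loose. Origin: under its middle; x along it towards the cap. Leave it alone.
Things that resemble listed ones, but are neither listed nor needed, are in the scene too. What is shaped like the bottle but blue or yellow is not meant.

How it is judged (in metres and radians):
At the end, for the whole second after the job is handed in: The beaker stands on the hotplate, the flask on the cork pad and the bottle on the balance's pan, each with the centre of its underside within 15 mm of the centre of its place and within 5 mm of that place's top in height, upright within 0.1 rad, released and at rest (under 0.02 m/s, 0.2 rad/s) (horizontal distance between beaker and hotplate below 0.015 m and z of beaker in the frame of hotplate between 0.065 and 0.075 m and angle between each of beaker, flask, bottle's own z axis and vertical below 0.1 rad and linear speed of each of beaker, flask, bottle below 0.02 m/s and angular speed of each of beaker, flask, bottle below 0.2 rad/s and horizontal distance between flask and cork_pad below 0.015 m and z of flask in the frame of cork_pad between 0.01 and 0.02 m and horizontal distance between bottle and balance below 0.015 m and z of bottle in the frame of balance between 0.04 and 0.05 m); the robot touches nothing.
It fails at once if a vessel is tipped over (more than 40 degrees) (angle between any of beaker, flask, bottle's own z axis and vertical above 0.7 rad).
It fails at once if a vessel stands or lies on the bare bench (height (world z) of any of beaker, flask, bottle below 0.006 m).
It fails at once if a vessel is dropped or thrown (faster than 0.5 m/s while the robot does not touch it) ((linear speed of beaker above 0.5 m/s and contact force between beaker and the fingers below 0.02 N and contact force between beaker and the arm below 0.02 N) or (linear speed of flask above 0.5 m/s and contact force between flask and the fingers below 0.02 N and contact force between flask and the arm below 0.02 N) or (linear speed of bottle above 0.5 m/s and contact force between bottle and the fingers below 0.02 N and contact force between bottle and the arm below 0.02 N)).
It fails at once if the tube rack, the pipette or the marker is moved by more than 20 mm (distance of any of tube_rack, pipette, marker from where it was at the start of the episode above 0.02 m).
It also fails if it takes over 112 s, if anything falls off the work surface, if the arm or the gripper's body presses on something with over 40 N, if the wrist force passes 120 N, or if a joint passes its speed limit or range.

## Working session

There is one attempt and no reset: what is moved stays moved. The work goes in short steps, each a Python script; the robot and the scene stay as the last script left them, time stands still between calls to the robot, and variables do not carry over. Pictures are saved under pics/ and viewed, and the job is handed in when it is done.

```bash
ls; mkdir -p pics
python3 - <<'E'
from plant import ctrl,sensors,optics
import cv2,numpy as np
for n in("side","top"):
    p,d=optics.grab_frame(n); cv2.imwrite(f"pics/{n}0.png",p[:,:,::-1]); np.savez(f"{n}0.npz",p=p,d=d)
    c=optics.camera_params(n); print(n,c, -c["R"].T@c["t"])
print(sensors.read_state(),ctrl.tcp_to_tips)
E
```

```text
pics
side {'mtx': array([[478.72155423,   0.        , 281.90767981],
       [  0.        , 478.72155423, 212.03210106],
       [  0.        ,   0.        ,   1.        ]]), 'R': array([[ 0.90799888, -0.41841233,  0.02165995],
       [-0.24865985, -0.57978404, -0.77589867],
       [ 0.33720367,  0.69912917, -0.6304856 ]]), 't': array([-502.27396353,  175.48598342, 1086.03413213])} [ 133.48582165 -867.69178675  831.76745524]
top {'mtx': array([[456.54813932,   0.        , 272.73611409],
       [  0.        , 456.54813932, 206.67547269],
       [  0.        ,   0.        ,   1.        ]]), 'R': array([[ 2.63519961e-02, -9.99649062e-01,  2.70666773e-03],
       [-9.90771383e-01, -2.64778992e-02, -1.32932266e-01],
       [ 1.32957282e-01,  8.21341621e-04, -9.91121429e-01]]), 't': array([ -69.46463935,  522.63636403, 1394.54175374])} [ 334.2292043   -56.74734376 1451.82346931]
{'t': 0.1, 'q': array([ 1.16351441e+00,  2.07392703e-01,  1.54280530e+00,  1.41208489e-06,
        1.39353287e+00, -1.50554508e-01]), 'qvel': array([-7.09881410e-04, -1.82073822e-03, -2.75537935e-03,  2.63511859e-03,
        6.50030932e-05, -1.30605944e-03]), 'tau': array([-3.16087735e-04, -3.84092402e+01, -2.92548805e+01, -2.74986369e-04,
        4.89410289e-03,  2.76893665e-06]), 'eef_pos': array([145.76752572, 555.50606063, 231.81175196]), 'eef_rot': array([[-9.67225922e-01,  2.53915925e-01, -8.48258137e-04],
       [ 2.53917137e-01,  9.67223984e-01, -1.96276669e-03],
       [ 3.22077895e-04, -2.11382610e-03, -9.99997714e-01]]), 'force': array([ 0.45915312, -0.32285041,  0.63884107]), 'wrist_torque': array([-0.02616657,  0.03689644,  0.01034253]), 'grip_width': 85.46762454158672} 25.0
```

View pics/side0.png

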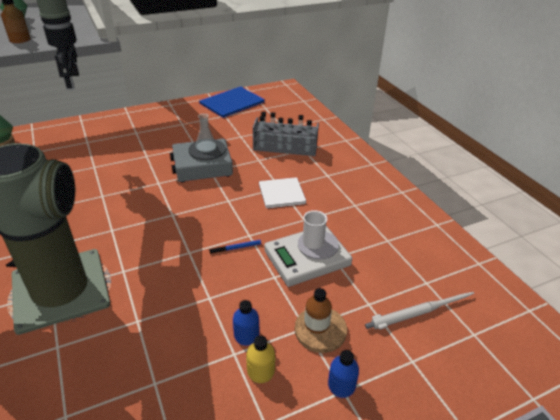

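View pics/top0.png

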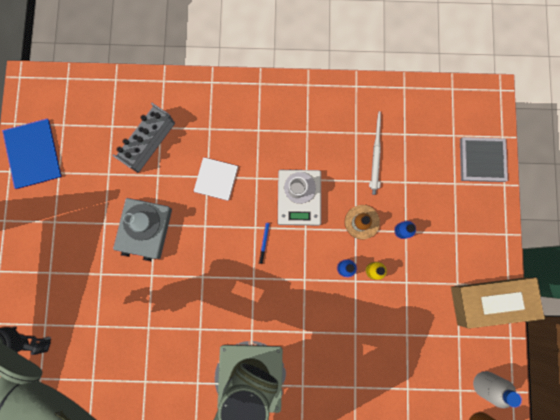

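```bash
cat > h.py <<'E'
import numpy as np,cv2
from plant import ctrl,sensors,optics
def ray(n,uv,z):
    c=optics.camera_params(n); o=-c["R"].T@c["t"]
    d=c["R"].T@np.linalg.inv(c["mtx"])@np.array([uv[0],uv[1],1.]); return o+d*(z-o[2])/d[2]
def proj(n,X):
    c=optics.camera_params(n); p=c["mtx"]@(c["R"]@np.array(X,float)+c["t"]); return p[:2]/p[2]
def cloud(n,d):
    c=optics.camera_params(n); v,u=np.mgrid[:420,:560]
    k=np.linalg.inv(c["mtx"]); P=np.stack([u,v,np.ones_like(u)],-1)@k.T*d[...,None]
    return (P-c["t"])@c["R"]
def snap(n,name,box=None,s=1):
    p,d=optics.grab_frame(n); np.savez(name+".npz",p=p,d=d)
    q=p[:,:,::-1]
    if box: x,y,w,h=box; q=q[y:y+h,x:x+w]
    cv2.imwrite(f"pics/{name}.png",cv2.resize(q,None,fx=s,fy=s,interpolation=cv2.INTER_CUBIC)); return p,d
E
python3 - <<'E'
import cv2,numpy as np
p=cv2.imread("pics/top0.png"); q=p[90:290,100:430]; cv2.imwrite("pics/topc.png",cv2.resize(q,None,fx=2.4,fy=2.4,interpolation=cv2.INTER_CUBIC))
p=cv2.imread("pics/side0.png"); q=p[95:400,150:400]; cv2.imwrite("pics/sidec.png",cv2.resize(q,None,fx=1.95,fy=1.95,interpolation=cv2.INTER_CUBIC))
from h import *
d=np.load("top0.npz")["d"]; C=cloud("top",d)
for n,u,v in [("hotplate rim",143,222),("rimL",128,222),("tile",216,179),("pan",286,186),("rim",299,186),("cork",352,221),("cap",365,220),("bench",220,250),("dark",485,158)]: print(n,C[v,u].round(1))
E
```

```text
hotplate rim [458.6 326.2 108.3]
rimL [451.8 351.2 168.8]
tile [612.3 128.9  10.8]
pan [589.1 -95.3  46.3]
rim [ 589.8 -135.8   48. ]
cork [ 484.5 -301.8   47.3]
cap [ 480.9 -327.7  117.8]
bench [386.1 107.6   1.2]
dark [ 701.2 -731.4   24.3]
```

View pics/topc.png

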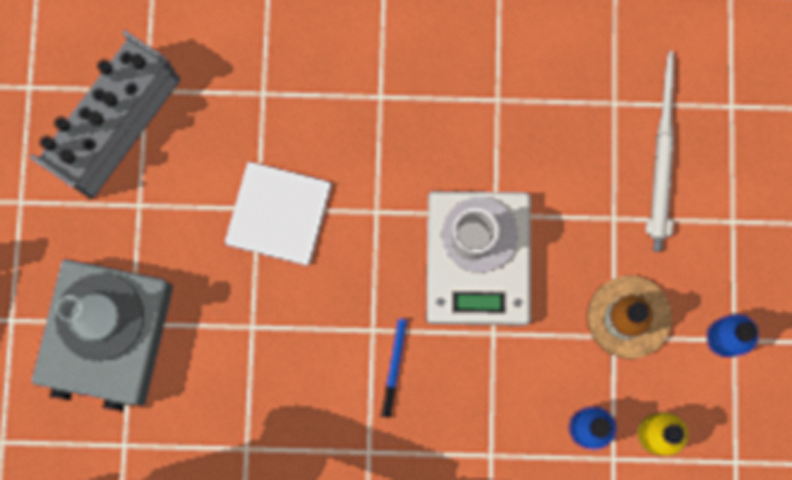

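View pics/sidec.png

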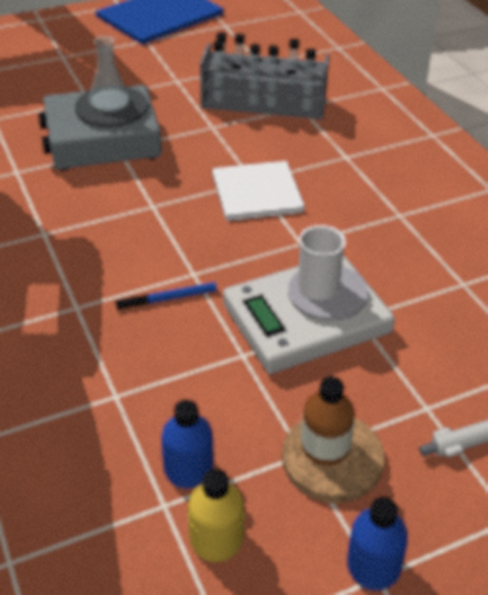

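```bash
cat > m.py <<'E'
from h import *
C={n:cloud(n,np.load(n+"0.npz")["d"]).reshape(-1,3) for n in("top","side")}
def pts(n,c,r,lo,hi):
    P=C[n]; return P[(np.hypot(P[:,0]-c[0],P[:,1]-c[1])<r)&(P[:,2]>lo)&(P[:,2]<hi)]
def sh(lab,P):
    if len(P)<6: print(lab,len(P)); return
    lo,hi=np.percentile(P,[1,99],axis=0)
    (cx,cy),rr=cv2.minEnclosingCircle(P[:,:2].astype(np.float32))
    print(lab,len(P),"mid",((lo+hi)/2).round(1),"ext",(hi-lo).round(1),"enc",round(cx,1),round(cy,1),round(rr,1))
for n in C:
    print(n)
    sh("plate",pts(n,(450,320),90,64,76)); sh("hot housing",pts(n,(450,320),130,50,62))
    sh("pan",pts(n,(590,-115),90,41,50)); sh("bal housing",pts(n,(560,-115),140,28,38))
    sh("cork",pts(n,(480,-305),90,9,20)); sh("tile",pts(n,(612,129),100,8,16))
    sh("bk rim",pts(n,(590,-115),60,112,126)); sh("bk wall",pts(n,(590,-115),60,60,110))
    sh("cap",pts(n,(480,-315),60,105,122));sh("botbody",pts(n,(480,-315),60,30,70))
    sh("fl top",pts(n,(460,330),70,160,185));sh("fl foot",pts(n,(460,330),70,80,120))
E
python3 m.py
python3 - <<'E'
from h import *
# mask contours in top view
p=np.load("top0.npz")["p"]; hsv=cv2.cvtColor(p,cv2.COLOR_RGB2HSV)
def blob(m,near):
    k,l,s,c=cv2.connectedComponentsWithStats(m.astype(np.uint8)); 
    i=l[near[1],near[0]]
    return (l==i).astype(np.uint8)
def rect(m):
    cs,_=cv2.findContours(m,cv2.RETR_EXTERNAL,2); c=max(cs,key=cv2.contourArea); return c
notbench=~((hsv[...,0]<12)&(hsv[...,1]>120)) 
w=(hsv[...,1]<40)&(hsv[...,2]>150)
c=rect(blob(w,(216,179))); r=cv2.minAreaRect(c); print("tile",r, ray("top",r[0],12))
for q in cv2.boxPoints(r): print(ray("top",q,12).round(1))
print(hsv[235,355],hsv[210,350],hsv[240,120], hsv[186,281],hsv[178,312])
E
```

```text
top
plate 665 mid [460.4 342.9  69.8] ext [112.1 107.4  11.3] enc 443.5 329.9 85.8
hot housing 1262 mid [446.6 345.7  56.3] ext [172.7 153.   11.1] enc 445.5 346.5 103.9
pan 493 mid [ 578.4 -136.7   45.4] ext [113.2  98.1   8.7] enc 581.7 -132.0 81.8
bal housing 1300 mid [ 558.4 -137.2   33.1] ext [171.8 133.3   9.6] enc 559.5 -138.5 106.2
cork 597 mid [ 487.3 -337.7   14.5] ext [104.7 104.7  10.5] enc 493.4 -313.4 79.8
tile 1029 mid [614.4 131.2  11.9] ext [125.1 124.9   7.7] enc 613.5 129.9 96.4
bk rim 78 mid [ 578.1 -127.3  119.3] ext [51.8 50.7 12.3] enc 578.5 -127.7 27.5
bk wall 102 mid [ 576.8 -126.8   84.9] ext [50.7 47.6 48.4] enc 577.1 -127.0 25.9
cap 59 mid [ 482.7 -328.3  114.9] ext [20.7 22.5 11. ] enc 482.7 -328.3 12.1
botbody 47 mid [ 479.2 -321.    50.5] ext [46.9 38.3 35.4] enc 481.7 -326.9 26.9
fl top 62 mid [463.6 349.8 171.1] ext [27.3 28.9 17.5] enc 463.0 349.6 15.0
fl foot 205 mid [463.6 344.9 100.2] ext [60.9 52.  39.4] enc 472.7 352.2 40.9
side
plate 399 mid [458.8 338.1  69.9] ext [105.6 103.3  11. ] enc 457.7 340.4 58.1
hot housing 814 mid [440.6 343.2  55.9]
[... 449 characters left out ...]
8.0 29.0
bk wall 501 mid [ 573.7 -128.8   85.4] ext [50.8 52.9 48.3] enc 575.6 -128.6 29.2
cap 131 mid [ 479.3 -330.4  111.5] ext [24.2 25.  10.3] enc 480.1 -330.9 13.6
botbody 337 mid [ 475.2 -339.6   49.9] ext [45.9 37.5 38.9] enc 478.9 -332.0 27.6
fl top 78 mid [458.8 348.1 168.1] ext [26.4 30.2 15.4] enc 459.7 347.6 17.3
fl foot 257 mid [457.  336.4  99.9] ext [54.5 37.9 39.2] enc 456.7 343.2 29.9
tile ((215.3309783935547, 178.43765258789062), (36.71217346191406, 35.385658264160156), 14.534454345703125) [613.81155819 130.91445524  12.        ]
[571.2 200.1  12. ]
[684. 177.  12.]
[656.7  61.2  12. ]
[544.5  85.4  12. ]
[ 15 128 179] [ 15 132 172] [ 81  12 143] [ 22  13 220] [ 10  11 136]
```

The bottle wanted is the only brown one: side (318,315), top (365,220). The blue bottles at top (405,230) and (347,268) and the yellow one at (376,271) are decoys. The enlarged crops confirm the brown bottle with its white label stands on the cork pad. The white tile is at top (216,179), not the dark slab at (485,158). The two cameras agree to about 4 mm and sizes and heights match what was given, so I'll use the averages. I'll park the beaker first.

```bash
cat >> h.py <<'E'
R0=np.array([[-1.,0,0],[0,1,0],[0,0,-1]])
TOP=dict(hot=70,bal=45,cork=15,tile=12)
POS=dict(hot=(459,341),bal=(584,-138),cork=(485.7,-338.5),tile=(612,130))
HI=275
def st(l):
    s=sensors.read_state(); print(l,"t%.1f"%s["t"],s["eef_pos"].round(1),"F",s["force"].round(1),"w%.1f"%s["grip_width"]); return s
def pick(xy,surf,h,force=40,op=85):
    ctrl.gripper_to(op)
    ctrl.move_ptp([*xy,HI],R0); st("above")
    z=surf+h+6
    ctrl.move_l([*xy,z+35],vel=200)
    hit=ctrl.move_l([*xy,z],vel=40,threshold=6)
    s=st("down hit=%s"%hit)
    if hit: 
        z=s["eef_pos"][2]+2.5; ctrl.move_l([*xy,z],vel=30)
    ctrl.gripper_to(0,force); st("closed")
    ctrl.move_l([*xy,z+30],vel=80); ctrl.move_l([*xy,HI],vel=200); st("lifted")
    return z-surf
def place(xy,surf,dz,slow=25):
    ctrl.move_l([*xy,HI],vel=260)
    z=surf+dz
    ctrl.move_l([*xy,z+25],vel=180); ctrl.move_l([*xy,z+5],vel=60); st("near")
    hit=ctrl.move_l([*xy,z-3],vel=12,threshold=3); s=st("set hit=%s"%hit)
    ctrl.hold(0.2); ctrl.gripper_to(85); ctrl.hold(0.2); st("open")
    ctrl.move_l([*xy,z+60],vel=120); ctrl.move_l([*xy,HI],vel=220); st("up")
E
python3 - <<'E'
from h import *
for k,p in POS.items():
    for z in (TOP[k]+90,HI): print(k,z,ctrl.solve_ik([*p,z],R0))
print(ctrl.solve_ik([485,-338,68],R0))
print(pick((576.7,-127.7),45,45)); snap("side","s1");
E
```

```text
hot 160 [ 4.87626739e-01  2.68926858e-01  1.62291610e+00 -4.44089210e-16
  1.24974969e+00 -1.08316959e+00]
hot 275 [ 4.87626739e-01  1.70143270e-01  1.49701219e+00 -4.44089210e-16
  1.47443719e+00 -1.08316959e+00]
bal 135 [-3.76190237e-01  3.52685020e-01  1.56945591e+00 -4.44089210e-16
  1.21945173e+00 -1.94698656e+00]
bal 275 [-3.76190237e-01  2.30768181e-01  1.42515727e+00 -4.44089210e-16
  1.48566720e+00 -1.94698656e+00]
cork 105 [-7.54786941e-01  3.73533152e-01  1.61078232e+00 -4.44089210e-16
  1.15727718e+00 -2.32558327e+00]
cork 275 [-7.54786941e-01  2.13497576e-01  1.44596421e+00 -4.44089210e-16
  1.48213086e+00 -2.32558327e+00]
tile 102 [ 7.10919345e-02  4.40407232e-01  1.52251808e+00 -4.44089210e-16
  1.17866735e+00 -1.49970439e+00]
tile 275 [ 7.10919345e-02  2.85563176e-01  1.35739105e+00 -4.44089210e-16
  1.49863843e+00 -1.49970439e+00]
[-7.54984230e-01  4.21548214e-01  1.63249636e+00 -4.44089210e-16
  1.08754808e+00 -2.32578056e+00]
above t3.2 [ 576.8 -126.8  275. ] F [-0.5  0.5 -0.9] w85.3
down hit=False t5.1 [ 576.9 -127.8   96.3] F [0.2 0.6 0.3] w85.2
closed t5.5 [ 577.2 -127.7   96.9] F [-2.1  0.5  4.7] w52.1
lifted t6.9 [ 575.7 -127.3  273.1] F [-0.2 -0.2 -2.4] w52.3
51
```

View pics/s1.png

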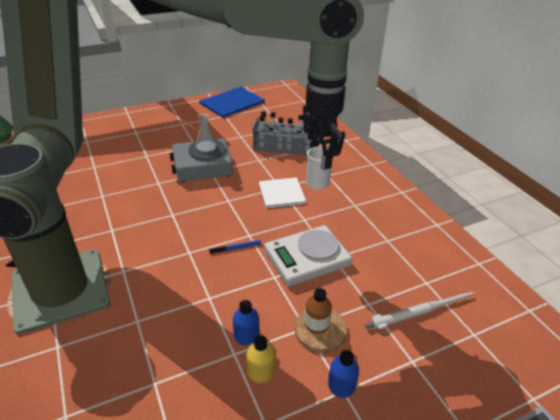

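The beaker is held upright in the jaws (side 318,167) and the pan (318,246) is clear. I'll measure the empty pan, park the beaker, then pick up the bottle.

```bash
cat > c.py <<'E'
from h import *
def circ(name,cam,c,z,R,tol=4):
    """centre of disc: points in height band, contour of top mask projected, circle fit"""
    d=np.load(name+".npz")["d"]; P=cloud(cam,d)
    m=((np.hypot(P[...,0]-c[0],P[...,1]-c[1])<R+15)&(abs(P[...,2]-z)<tol)).astype(np.uint8)
    m=cv2.morphologyEx(m,cv2.MORPH_OPEN,np.ones((3,3),np.uint8))
    cs,_=cv2.findContours(m,cv2.RETR_EXTERNAL,2); k=max(cs,key=cv2.contourArea)
    e=cv2.fitEllipse(k); Q=np.array([ray(cam,q[0],z)[:2] for q in k],np.float32)
    (x,y),(a,b),_=cv2.fitEllipse(Q); print(name,"centre",round(x,1),round(y,1),"diam",round(a),round(b),"med",np.median(P[m>0][:,2]).round(1))
E
python3 - <<'E'
from c import *
circ("s1","side",(584,-138),45,50)
place(POS["tile"],12,51)
ctrl.move_l([560,0,HI],vel=260)
snap("side","s2"); snap("top","t2")
circ("s2","side",(584,-138),45,50);
E
```

```text
s1 centre 581.0 -140.3 diam 93 98 med 44.1
near t9.8 [611.4 130.   67.2] F [ 0.8 -0.4 -0.6] w52.1
set hit=True t10.2 [612.4 130.1  63.9] F [-0.3  1.2  5.1] w52.4
open t11.1 [610.9 130.   62.2] F [0.4 0.1 0.5] w85.3
up t12.6 [610.9 129.9 272.7] F [-0.8  0.3 -0.2] w84.6
s2 centre 582.0 -138.7 diam 94 98 med 44.1
```

View pics/s2.png

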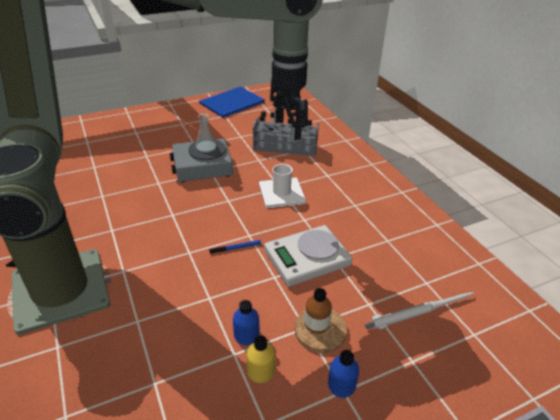

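View pics/t2.png

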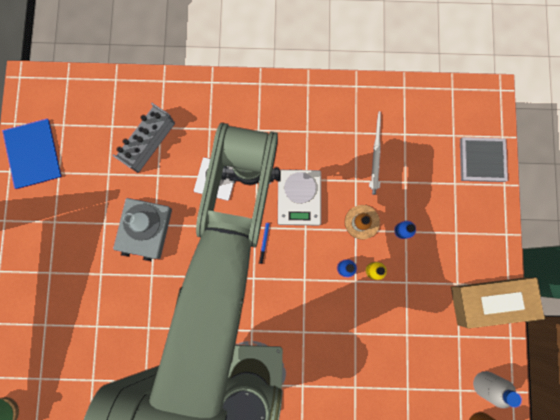

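The beaker stands upright on the tile (side 282,182) and the pan is clear. Next, the bottle.

Run:
```python
from c import *
circ("t2","top",(584,-138),45,50)
P=cloud("side",np.load("s2.npz")["d"]).reshape(-1,3)
q=P[(np.hypot(P[:,0]-612,P[:,1]-130)<45)&(P[:,2]>78)&(P[:,2]<95)]; print("beaker rim side",cv2.minEnclosingCircle(q[:,:2].astype(np.float32)))
print(pick((481,-329.4),15,47)); snap("side","s3"); snap("top","t3")
circ("s3","side",(486,-338),15,55);circ("t3","top",(486,-338),15,55)
```

```text
t2 centre 583.0 -142.1 diam 41 66 med 45.4
beaker rim side ((610.5310668945312, 127.5229721069336), 30.099424362182617)
above t14.8 [ 481.5 -328.4  275. ] F [ 0.1 -0.5 -0.2] w84.9
down hit=False t16.9 [ 481.2 -329.6   68.3] F [-0.1 -0.3  0. ] w84.9
closed t17.3 [ 481.4 -329.9   68.9] F [-0.6 -0.3  3.2] w51.3
lifted t18.9 [ 480.2 -328.7  273.1] F [-0.  -1.  -1.3] w50.8
53
s3 centre 484.1 -340.6 diam 105 107 med 14.1
t3 centre 524.5 -314.5 diam 17 19 med 15.5
```

View pics/s3.png

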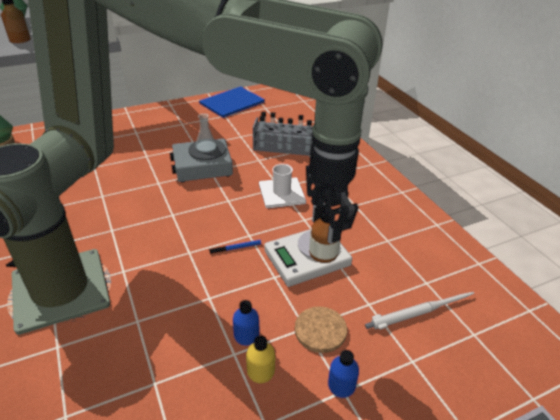

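The bottle is held (side 325,240) and the cork pad (321,328) is clear. The side view reads about (1, 2.5) mm low against the arm, which fits the averages I'm using. I'll place the bottle on the pan, then pick up the flask.

Run:
```python
from c import *
place((583.5,-137.5),45,53)
ctrl.move_l([520,100,HI],vel=260)
print(pick((461.3,348.7),70,84,force=30)); snap("side","s4"); snap("top","t4")
circ("s4","side",(459,341),70,56);circ("t4","top",(459,341),70,56)
```

```text
near t21.4 [ 583.  -137.3  102.3] F [ 0.4  0.2 -2.4] w51.1
set hit=True t21.9 [ 583.8 -137.6   98.9] F [-0.4  0.2  3.9] w50.8
open t22.7 [ 582.2 -137.    97. ] F [ 1.2  1.4 -0.9] w84.8
up t24.1 [ 582.5 -137.1  273. ] F [-1.1 -0.3  0.1] w85.4
above t26.4 [461.8 347.8 274.9] F [-0.6  0.1  0.4] w84.7
down hit=False t27.9 [461.6 348.8 160.3] F [ 0.2  0.3 -0.3] w85.0
closed t28.5 [461.5 348.9 160.4] F [1.  0.  1.3] w29.0
lifted t29.6 [460.7 348.4 273.9] F [-0.7 -0.5 -2.1] w29.3
90
s4 centre 457.0 339.7 diam 103 107 med 69.2
t4 centre 443.2 313.1 diam 27 57 med 70.0
```

View pics/s4.png

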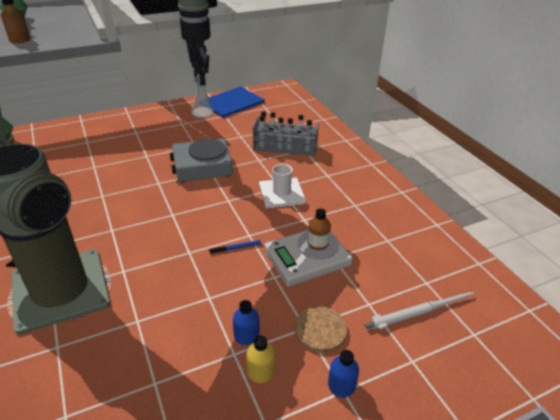

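The flask is held upright (side 203,95), the hotplate (208,150) is clear, and the bottle stands on the pan (319,232). Next: flask to the cork pad, then beaker to the hotplate.

Run:
```python
from c import *
place((485.5,-338.3),15,90)
ctrl.move_l([540,-50,HI],vel=260)
print(pick((611.5,130),12,45)); snap("side","s5")
```

```text
near t33.9 [ 485.1 -338.   109.3] F [ 0.4  0.4 -1.2] w29.3
set hit=True t34.4 [ 485.7 -338.3  105.3] F [-0.2  1.2  4.5] w29.6
open t35.4 [ 484.7 -337.6  103.9] F [ 0.7 -0.2 -0.6] w84.9
up t36.7 [ 484.8 -337.6  273.1] F [ 0.4 -0.8 -1.7] w85.1
above t39.0 [611.3 129.  274.8] F [-0.5 -1.1  0.3] w84.9
down hit=False t41.0 [611.8 130.   63.3] F [ 0.2 -0.1  0.3] w85.1
closed t41.5 [611.9 130.1  63.9] F [-2.   0.8  4.6] w52.1
lifted t43.0 [610.4 129.9 273. ] F [ 0.1  0.2 -2. ] w52.4
51
```

View pics/s5.png

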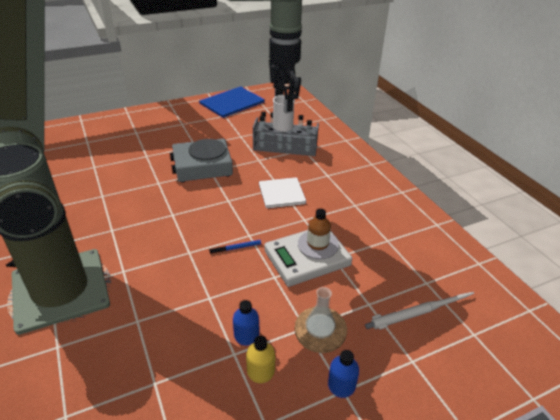

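The flask stands on the cork pad (side 321,320) and the beaker is held (283,113). I'll place it on the hotplate, withdraw the arm and check everything.

Run:
```python
from c import *
place((458.5,341.5),70,51)
ctrl.set_joints([1.8,0.1,1.54,0,1.39,-0.15]); st("away")
snap("side","s6"); snap("top","t6")
import m
for n,f in(("top","t6"),("side","s6")):
    m.C[n]=cloud(n,np.load(f+".npz")["d"]).reshape(-1,3)
    print(n)
    m.sh("beaker rim",m.pts(n,(459,341),50,137,153)); m.sh("bottle cap",m.pts(n,(584,-138),40,133,152)); m.sh("flask lip",m.pts(n,(485,-338),40,105,128))
    m.sh("plate",m.pts(n,(459,341),70,65,75)); m.sh("cork",m.pts(n,(486,-338),70,10,20)); m.sh("pan",m.pts(n,(584,-138),58,41,49))
a=np.load("top0.npz")["p"].astype(int);b=np.load("t6.npz")["p"].astype(int)
```

```text
near t45.6 [458.1 341.3 125.4] F [-0.1 -0.1 -1. ] w52.3
set hit=True t46.0 [458.8 341.8 121.9] F [-0.   0.   3.9] w52.3
open t46.9 [457.6 341.1 120.3] F [ 0.5  0.1 -0.3] w84.9
up t48.1 [457.8 341.1 273.4] F [-0.4 -0.2  0.1] w84.9
away t50.6 [-213.1  538.2  294.5] F [ 0.1 -0.7  0.3] w85.4
top
plate 665 mid [460.4 342.9  69.8] ext [112.1 107.4  11.3] enc 443.5 329.9 85.8
hot housing 1262 mid [446.6 345.7  56.3] ext [172.7 153.   11.1] enc 445.5 346.5 103.9
pan 493 mid [ 578.4 -136.7   45.4] ext [113.2  98.1   8.7] enc 581.7 -132.0 81.8
bal housing 1300 mid [ 558.4 -137.2   33.1] ext [171.8 133.3   9.6] enc 559.5 -138.5 106.2
cork 597 mid [ 487.3 -337.7   14.5] ext [104.7 104.7  10.5] enc 493.4 -313.4 79.8
tile 1029 mid [614.4 131.2  11.9] ext [125.1 124.9   7.7] enc 613.5 129.9 96.4
bk rim 78 mid [ 578.1 -127.3  119.3] ext [51.8 50.7 12.3] enc 578.5 -127.7 27.5
bk wall 102 mid [ 576.8 -126.8   84.9] ext [50.7 47.6 48.4] enc 577.1 -127.0 25.9
cap 59 mid [ 482.7 -328.3  114.9] ext [20.7 22.5 11. ] enc 482.7 -328.3 12.1
botbody 47 mid [ 479.2 -321.    50.5] ext [46.9 38.3 35.4] enc 481.7 
[... 1425 characters left out ...]
1] ext [106.3 106.3   9.5] enc 463.5 344.0 56.7
cork 558 mid [ 488.2 -338.    15. ] ext [103.3 104.8   9.4] enc 491.6 -340.3 59.0
pan 405 mid [ 587.2 -136.2   45. ] ext [95.2 94.2  7.7] enc 583.2 -139.7 54.2
side
beaker rim 96 mid [457.  342.4 142.1] ext [51.6 58.5  9.8] enc 457.4 342.1 30.1
bottle cap 95 mid [ 581.5 -139.7  140.2] ext [23.5 22.9 13. ] enc 581.6 -138.9 13.8
flask lip 165 mid [ 483.5 -338.2  113.3] ext [28.2 28.4 16.1] enc 483.5 -336.5 16.5
plate 402 mid [458.9 336.8  69.7] ext [106.2  99.7   9.3] enc 458.5 342.1 58.5
cork 1063 mid [ 484.  -340.    14.5] ext [104.6 105.4   8.1] enc 484.7 -339.3 55.9
pan 529 mid [ 582.9 -139.5   44.3] ext [95.4 92.7  6.2] enc 582.6 -139.0 51.1
```

View pics/s6.png

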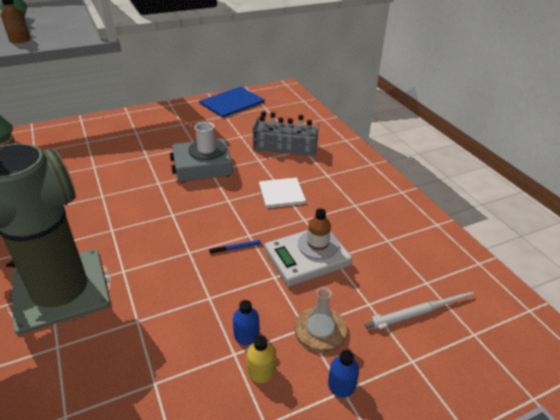

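View pics/t6.png

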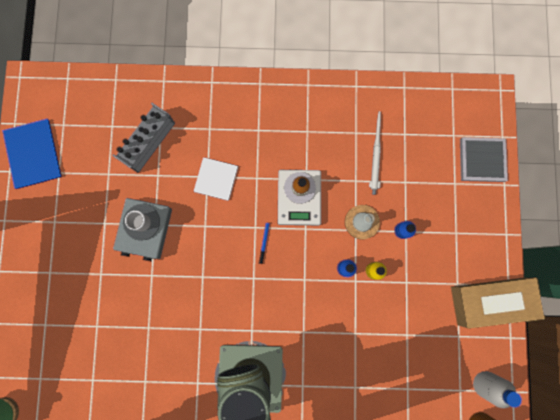

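The beaker on the hotplate (top 140,220), the bottle on the balance (300,185) and the flask on the cork pad (363,221) all stand upright. Each measures within about 5 mm of its place's centre. The rack (145,138), pipette and marker look unmoved.

```bash
python3 -c "
from plant import ctrl
ctrl.finish_job()"
```

```text
the job is handed in; nothing more can be done
```

All three vessels are at their new places, and the job was handed in at about 51 s of the 112 s allowed. I parked the beaker on the white tile, moved the bottle to the balance and the flask to the cork pad, then moved the beaker from the tile to the hotplate. Each was lowered until it touched, stopping at 4–5 N, and then released.

- **Position:** the last pictures show all three upright. Measured at the rim, cap and lip, they are within about 3–5 mm of their place centres, against 15 mm allowed. Heights agree with the given sizes. The arm is clear of everything.
- **Bystanders:** the rack, pipette and marker look unmoved in the pictures; I did not measure them.
- **Disagreements:** the two cameras differ from each other by about 3–5 mm, so I used averages. Several circle fits were unusable (top view where the arm hid the disc, and some others spoilt by stray points) and I ignored them. The jaws read 51 mm on the 54 mm bottle and 29 mm on the 26 mm flask neck, but both grasps held.

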